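Pull the spark-trap filter from the weld-fume extractor and hold it to the lamp

ROBOT

A 6-joint arm with a two-finger parallel gripper is mounted at the origin on the work surface. World frame = base frame: x ahead of the robot, y to its left, z up, the work surface at z = 0. Lengths are in mm, angles in rad, forces in N, time in s.
With the tool pointing down it reaches from about 200 to 875 mm from the base axis. Payload 3.4 kg.
Tool frame: the origin (TCP) lies at the very end of the fingers, on their centre line; the grasp point (between the pads) lies 19 mm behind it (arm.grip_depth is the distance from the TCP to the grasp point, in mm); z points along the fingers, x is the direction in which the jaws open and shut, and the axes are right-handed (so a half turn about z gives the same grasp; the last joint's range is limited). The gripper opens to 94 mm and grips with 3 to 60 N. Pads are 16 mm wide; open, the fingers measure 119 mm over their backs; the gripper's body (75 mm by 177 mm) begins 78 mm behind the grasp point.
Start: joints at [-1.461, 0.276, 1.505, -0, 1.361, -0.121], TCP at [131.532, -559.793, 171.193] pointing down, gripper open.
Joint ranges: [-2.89, 2.89], [-0.75, 2.08], [0.22, 2.7], [-1.18, 4.32], [0.11, 2.71], [-2.7, 2.7]. Speed limits (rad/s): [2.57, 2.57, 3.14, 3.14, 3.14, 3.14].

INTERFACE

Orientations are given as a rotation vector (axis times angle).
In Python, from cell import arm, effector, kinematics, imaging gives the robot as it stands. Calls block until the motion is done:
- arm.goto(position, orientation): joint-space move of the TCP to a pose.
- arm.movel(position, ori=None, feed=150, contact_N=None): straight line of the TCP; ori=None keeps the orientation; feed is the mean speed in mm/s. With contact_N (N) it stops when the force on the tool has changed by that much, and returns True; else False.
- arm.move_joints(angles): joint-space move.
- effector.set_gripper(opening): opening from 0.0 (shut) to 1.0 (fully open); the grip force is fixed at half the most; returns when the fingers have stopped.
- arm.dwell(seconds).
- kinematics.inverse_kinematics(position, orientation): joint angles nearest the present ones, or None.
- imaging.snapshot(name): name is "scene" or "top"; returns a dict with "frame" (384x512x3 uint8, red, green, blue), "fx", "fy", "cx", "cy" (pixels), "origin" and "attitude" of the camera in the world. Camera axes: x right, y up, looking along -z (the intrinsics and any distortion apply to the point x, -y, -z); pixel columns grow to the right and rows downward; lengths in mm; the calibration is good to about 2 mm. A picture is of the moment at which its call begins. There is no depth.
A pose or a line that the arm cannot do raises arm.IKError and nothing moves.
- arm.sign_off(): hands the job in, once; it reports no verdict.
Readings, each from a call of its own:
- arm.read_clock(): time.
- arm.read_joint_positions(): joint angles.
- arm.read_qvel(): joint speeds.
- arm.read_joint_torque(): joint torques, N m.
- arm.read_tcp_pos(): TCP position.
- arm.read_orientation(): TCP orientation.
- arm.read_wrist_force(): force on the tool from outside, world axes, zero at the start.
- arm.read_moment(): the same for the moment, N m.
- arm.read_gripper_width(): opening from 0.0 (shut) to 1.0 (fully open).
Only numpy, scipy, OpenCV 4.12 (cv2) and the standard library are available. Lean on these libraries where they do the work, as an engineer would, in place of code of your own. Each camera call takes 0.05 s, during which the arm holds its last target.

TASK

Somebody left the wire brush lying on the cover flap of the fume extractor: lay it down (do not drop it) inside the pulled-out drawer, then swing the flap up until it stands upright or leans back. Draw the filter plate, which has a pull tab on top, out of the extractor and hold it upright in front of the work lamp, centred on the lens, broad face square to it and about 15 cm from it, so that the light shows how clogged the mesh is. Finish there, still gripping the plate and keeping it steady; leave the flap open, the brush in the drawer and everything else on the bench where it is.

Things in the scene. Friction and masses are not known exactly. Their poses are not given: they have to be found in the camera images.
- extractor: bench-top weld-fume extractor, grey sheet metal, fixed. Origin on the bench under the middle of its flap; x runs from its front to its rear, z up. Front: open-topped filter chamber under the flap, inside x -69 to +69 mm, y -104 to +104, walls 6 mm, rim 156 mm high, capped stub sticking out 50 mm on its +y side. Rear: blower housing 160 mm high to x = 330 mm, with a carrying handle 192 mm high at x = 280 mm
- flap (a joint): cover flap of the filter chamber, hinged along its rear edge; rad, 0 shut (level), 1.57 upright, 2.0 at its rear stop. A flat 4 mm bare-metal sheet, 148 mm from hinge to front edge, 220 mm wide, its top 160 mm above the bench. The hinge is stiff (0.42 N m; 5 to 6 N at the handle lifts it) and the flap stays wherever it is left
- flap_hinge (a point): middle of the flap's hinge axis, 158 mm above the bench, 73 mm behind the extractor's origin; the point turns with the flap, its y along the hinge axis; a positive turn about y opens the flap
- flap_handle (a point): middle of the flap's handle: round steel bar 10 mm thick, 100 mm long, along the hinge, its axis 32 mm above the flap's top, on a post at each end, 25 mm behind the flap's front edge; shut, it is 192 mm above the bench, 123 mm in front of the hinge and 34 mm above it
- brush_center (a point): middle (half-way up) of the wire brush lying bristles down on the flap behind its handle, lengthwise roughly along the hinge: wooden back 165 long (x) x 24 wide (y) x 13 mm thick on top, steel bristles 14 mm high beneath, 27 mm high in all, about 0.11 kg, balancing within 10 mm of its middle; z is up
- drawer (a joint): upper drawer of the bench cabinet: how far it is pulled out, m, 0 shut to 0.22; starts well out and stays there (about 5 N moves it)
- drawer_floor (a point): on the drawer's floor (82 mm above the bench) at the inner face of its front, mid-width; x runs back towards the cabinet, z up. Inside: x 0 to 246 mm, y -114 to +114 mm, side walls 44 mm and front 54 mm high above the floor. It is open above from x = 0 to the drawer joint's value; the rest is inside the cabinet
- cabinet: small teal steel drawer cabinet, fixed, 280 (x) x 260 (y) x 150 mm high; origin at the centre of its underside, front face at x = -140 mm; the upper drawer slides out to -x, 12 mm thick front with a folded-sheet pull 30 mm out
- plate_center (a point): centre of the filter plate's panel: metal frame with mesh 150 wide (y) x 104 high (z) x 12 mm thick (x), both broad faces (square to x) alike, about 0.3 kg. At the start it stands in the chamber under the shut flap, crosswise, foot 22 mm above the bench, in upright edge guides (3 mm play per face, 5 mm per end), and comes out straight up
- plate_tab (a point): middle of the pull tab on the plate's upper edge: 48 wide (y) x 24 high (z) x 10 mm thick (x); 62 mm above plate_center, 114 mm above the plate's foot
- lamp: work lamp on a tubular stand, fixed; origin on the bench under its lens, x pointing backwards out of the lamp, z up. The stand's feet reach 70 mm before and 80 mm behind the lens, the whole is 190 mm wide and 275 mm high
- lamp_lens (a point): middle of the lamp's upright lens (132 wide x 92 mm high), 215 mm above the bench; x points from the lens back into the lamp, so the lens looks along -x
- hammer: bystander: chipping hammer, 220 mm long, lying on the cabinet's top towards its rear, up to 25 mm high
- elbow: bystander: rusty flanged pipe elbow, lying, about 140 x 130 x 48 mm, in front of the lamp
- flange: bystander: steel ring, 90 mm across, 14 mm high
- tin: bystander: small open tin, 68 mm across, 62 mm high, in front of the extractor
- coupon: bystander: welded T-shaped test piece, 75 x 60 x 53 mm, on top of the blower housing behind the flap
Mind the look-alikes: they are no part of the job. There is more than one size of the part that bears brush_center; the job needs the smallest.

How it is judged (in metres and radians):
On the way, in this order (a step that is already met when the one before it is completed fails the run):
1. the brush lies inside the drawer, let go and at rest (x of brush_center in the frame of drawer_floor between 0.01 and 0.236 m and y of brush_center in the frame of drawer_floor between -0.104 and 0.104 m and z of brush_center in the frame of drawer_floor between -0.002 and 0.032 m and angle between brush_center's own x axis and vertical between 1.37 and 1.77 rad and linear speed of brush below 0.03 m/s and contact force between brush and the fingers below 0.05 N), for 0.2 s.
2. the flap stands open (past 1.3 rad), brush still in the drawer (value of joint flap above 1.3 rad and x of brush_center in the frame of drawer_floor between 0.01 and 0.236 m and y of brush_center in the frame of drawer_floor between -0.104 and 0.104 m and z of brush_center in the frame of drawer_floor between -0.002 and 0.032 m and angle between brush_center's own x axis and vertical between 1.37 and 1.77 rad and linear speed of brush below 0.03 m/s), for 0.2 s.
3. the plate is drawn clear above the extractor, in the gripper (z of plate_center in the frame of extractor above 0.185 m and contact force between plate and the fingers above 1 N), for 0.1 s.
At the end, for the whole second after the job is handed in: Plate held still by the fingers alone, upright (0.2 rad), face square to the lamp (0.26 rad), centre 90-220 mm before the lens and within 40 mm of its middle sideways and in height; flap open past 1.3 rad; brush lying level at rest inside the drawer (middle under 32 mm above its floor) (all of step 2 and x of plate_center in the frame of lamp_lens between -0.22 and -0.09 m and y of plate_center in the frame of lamp_lens between -0.04 and 0.04 m and z of plate_center in the frame of lamp_lens between -0.04 and 0.04 m and angle between the x axis of plate_center and the x axis of lamp_lens, either way round below 0.26 rad and angle between plate_center's own z axis and vertical below 0.2 rad and linear speed of plate below 0.03 m/s and contact force between plate and the fingers above 1 N and contact force between plate and lamp below 0.05 N and contact force between plate and cabinet below 0.05 N and contact force between plate and extractor below 0.05 N); the arm keeps its last pose, push and grip.
It fails at once if the brush is dropped or thrown (moves faster than 0.8 m/s out of the fingers: a fall of over 3 cm) (linear speed of brush above 0.8 m/s and contact force between brush and the fingers below 0.01 N).
It fails at once if a bystander is shifted by more than 4 cm (distance of any of hammer, elbow, flange, tin, coupon from where it was at the start of the episode above 0.04 m).
It also fails if it takes over 72 s, if anything falls off the work surface, if the arm or the gripper's body presses on something with over 40 N, if the wrist force passes 120 N, or if a joint passes its speed limit or range.

## Working session

There is one attempt and no reset: what is moved stays moved. The work goes in short steps, each a Python script; the robot and the scene stay as the last script left them, time stands still between calls to the robot, and variables do not carry over. Pictures are saved under pics/ and viewed, and the job is handed in when it is done.

```bash
ls; mkdir -p pics
python3 - <<'E'
from cell import arm,imaging
import cv2,numpy as np
for n in("scene","top"):
    s=imaging.snapshot(n); cv2.imwrite(f"pics/{n}0.png",cv2.cvtColor(s["frame"],cv2.COLOR_RGB2BGR))
    print({k:v for k,v in s.items() if k!="frame"})
print(arm.read_clock())
E
```

```text
pics
{'fx': 455.81133816904384, 'fy': 455.81133816904384, 'cx': 256.5029526351647, 'cy': 188.63763155316235, 'origin': array([1314.38277814, -530.59715484, 1551.49987934]), 'attitude': array([0.58540939, 0.27900164, 0.91536893])}
{'fx': 395.1191314258559, 'fy': 395.1191314258559, 'cx': 254.94810715791263, 'cy': 186.49367389664488, 'origin': array([ 433.17677355,   87.52397301, 1562.83531155]), 'attitude': array([ 0.0276321 , -0.06048422, -1.59251348])}
0.1
```

View pics/scene0.png

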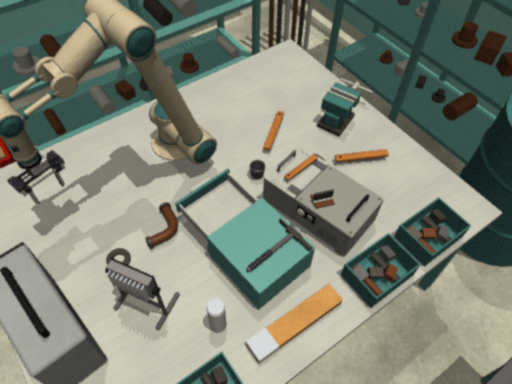

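View pics/top0.png

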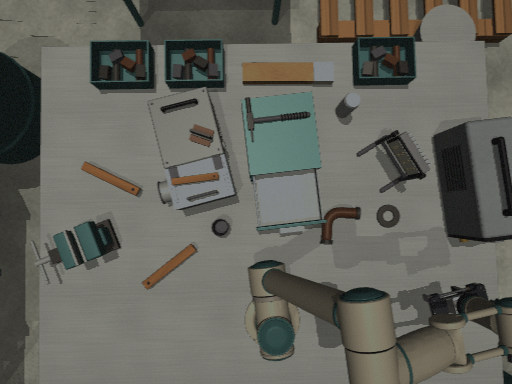

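```bash
cat > h.py <<'E'
import numpy as np,cv2
from scipy.spatial.transform import Rotation as R
from cell import arm,effector,kinematics,imaging
def snap(n,save=None):
    s=imaging.snapshot(n)
    if save: cv2.imwrite(f"pics/{save}.png",cv2.cvtColor(s["frame"],cv2.COLOR_RGB2BGR))
    s["bgr"]=cv2.cvtColor(s["frame"],cv2.COLOR_RGB2BGR); return s
import pickle
def ray(s,uv):
    uv=np.atleast_2d(uv).astype(float)
    d=np.c_[(uv[:,0]-s["cx"])/s["fx"],-(uv[:,1]-s["cy"])/s["fy"],-np.ones(len(uv))]
    return s["origin"],R.from_rotvec(s["attitude"]).apply(d)
def onz(s,uv,z):
    o,d=ray(s,uv); t=(z-o[2])/d[:,2]; return o+t[:,None]*d
def proj(s,P):
    c=R.from_rotvec(s["attitude"]).inv().apply(np.atleast_2d(P)-s["origin"])
    return np.c_[s["cx"]-s["fx"]*c[:,0]/c[:,2],s["cy"]+s["fy"]*c[:,1]/c[:,2]]
def tri(s1,a,s2,b):
    o1,d1=ray(s1,a);o2,d2=ray(s2,b);d1=d1[0]/np.linalg.norm(d1[0]);d2=d2[0]/np.linalg.norm(d2[0])
    t=np.linalg.lstsq(np.c_[d1,-d2],o2-o1,rcond=None)[0]
    p,q=o1+t[0]*d1,o2+t[1]*d2
    return (p+q)/2,np.linalg.norm(p-q)
def crop(s,x0,y0,x1,y1,f,name):
    cv2.imwrite(f"pics/{name}.png",cv2.resize(s["bgr"][y0:y1,x0:x1],None,fx=f,fy=f,interpolation=cv2.INTER_CUBIC))
E
python3 - <<'E'
from h import *
S=snap("scene");T=snap("top");pickle.dump((S,T),open("st0.pkl","wb"))
crop(T,140,80,340,245,4,"tc0"); crop(T,340,90,440,250,5,"tl0") if 0 else crop(T,320,110,440,245,5,"tl0")
crop(S,160,130,400,310,3,"sc0"); crop(S,90,190,230,340,4,"sl0")
E
```

```text
(no output)
```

View pics/tc0.png

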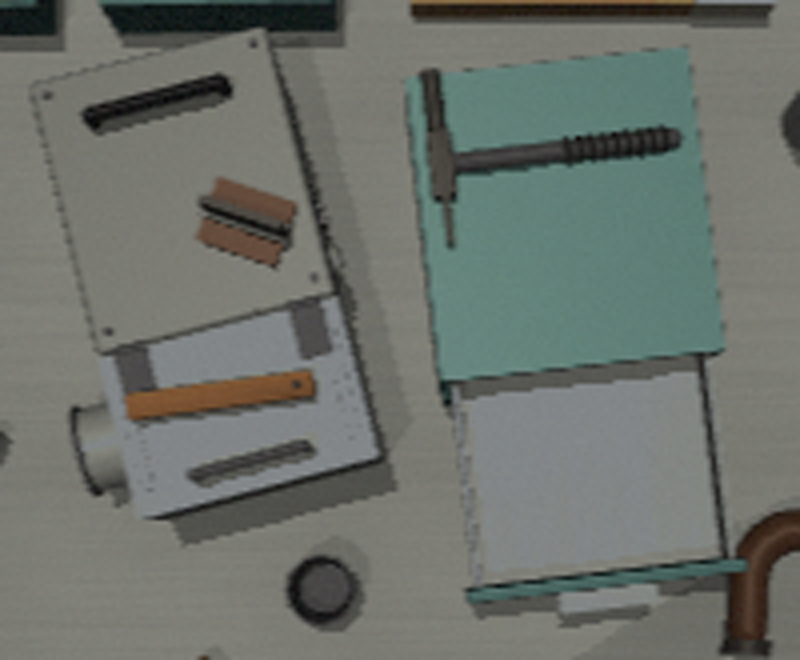

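View pics/tl0.png

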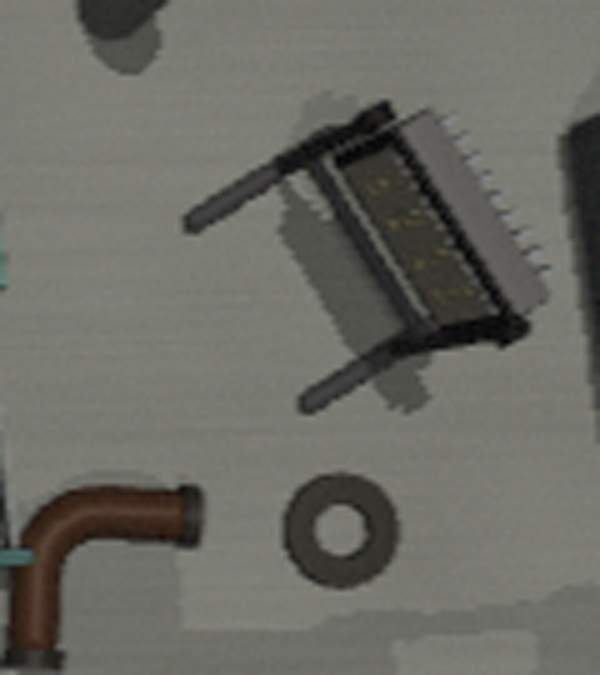

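View pics/sc0.png

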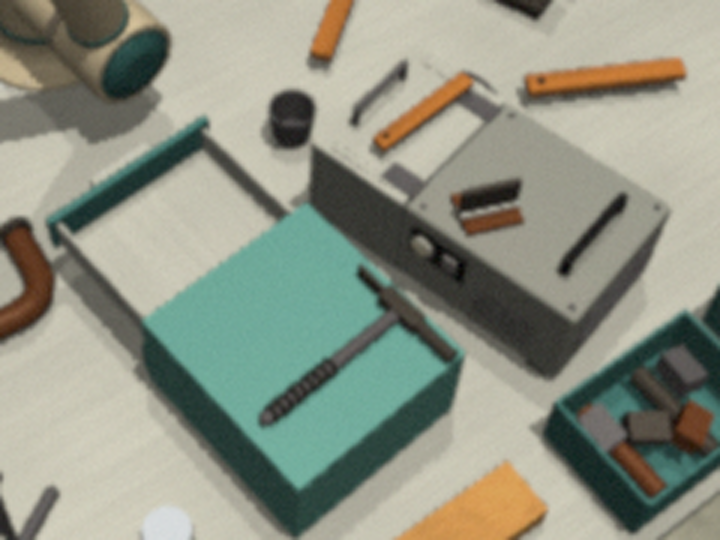

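View pics/sl0.png

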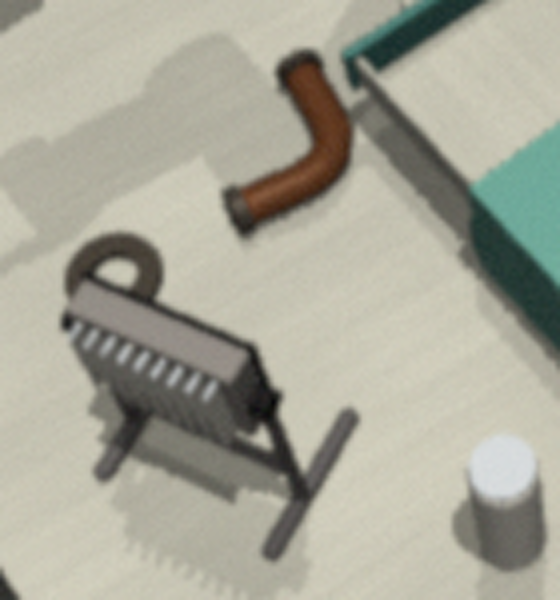

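Run:
```python
from h import *
S,T=pickle.load(open("st0.pkl","rb"))
def t(x,y): return (x/4+140-.375,y/4+80-.375)
def s(x,y): return (x/3+160-.33,y/3+130-.33)
def l(x,y): return (x/5+320-.4,y/5+110-.4)
def sl(x,y): return (x/4+90-.375,y/4+190-.375)
# brush masks
for n,I in(("T",T),("S",S)):
    h=cv2.cvtColor(I["bgr"],cv2.COLOR_BGR2HSV); m=cv2.inRange(h,(8,140,90),(20,255,255))
    cs,_=cv2.findContours(m,cv2.RETR_EXTERNAL,cv2.CHAIN_APPROX_NONE)
    for c in cs:
        if cv2.contourArea(c)>60:
            r=cv2.minAreaRect(c); M=cv2.moments(c); print(n,r,(M["m10"]/M["m00"],M["m01"]/M["m00"]), onz(I,r[0],187)[0].round(1))
P={"brushL":(t(127,406),s(468,83)),"brushR":(t(316,384),s(380,138)),
"handL":(t(190,476),s(403,68)),"handR":(t(313,447),s(355,118)),
"flapFR":(t(382,459),s(316,147)),"housR":(t(332,292),s(415,203)),"housBackL":(t(32,84),s(668,210)),"housBackR":(t(264,30),s(553,368)),
"cabFL":(t(443,383),s(308,205)),"cabFR":(t(723,352),s(146,322)),"cabBR":(t(690,47),s(298,483)),"cabBL":(t(408,79),s(462,352)),
"drawFL":(t(467,592),s(206,121)),"drawFR":(t(745,562),s(50,225)),
"lampTopBackR":(l(548,298),sl(100,282))}
for k,(a,b) in P.items():
    p,e=tri(T,a,S,b); print(k,p.round(1),round(e,1))
print(arm.read_orientation(),R.from_rotvec(arm.read_orientation()).as_matrix().round(2))
```

```text
T ((168.70362854003906, 266.23504638671875), (7.7269086837768555, 61.382991790771484), 51.58194351196289) (168.6497441951987, 266.2955529319165) [242.1 360.4 187. ]
T ((194.5349578857422, 178.26202392578125), (5.947366714477539, 45.662559509277344), 82.40535736083984) (194.40401785714286, 178.29241071428572) [543.1 267.6 187. ]
T ((110.12825012207031, 178.23434448242188), (59.56061935424805, 8.011804580688477), 25.76932716369629) (110.24830339321356, 178.24870259481037) [549.4 559.3 187. ]
S ((304.6154479980469, 314.27850341796875), (22.790096282958984, 76.41384887695312), 54.090274810791016) (304.148322358106, 314.848123758754) [1004.2  -92.8  187. ]
S ((372.63812255859375, 285.375732421875), (18.508024215698242, 4.013788223266602), 48.01278305053711) (372.6120218579235, 285.38524590163934) [1058.2  146.3  187. ]
S ((391.4000549316406, 270.70001220703125), (9.391485214233398, 9.838699340820312), 26.56505012512207) (391.17701149425284, 270.7333333333333) [1057.   233.3  187. ]
S ((429.0, 232.0), (8.0, 12.0), 90.0) (429.13572854291414, 232.14970059880238) [1029.6  447.6  187. ]
S ((16
[... 553 characters left out ...]
39.337486267089844), 20.854455947875977) (273.1625816993464, 130.54656862745097) [333.6 295.8 187. ]
brushL [536.2 351.  174.6] 1.5
brushR [551.9 186.1 197.1] 7.4
handL [472.5 294.2 182.3] 1.8
handR [497.8 190.4 178.3] 6.1
flapFR [488.5 133.1 150.6] 11.1
housR [637.5 174.2 165. ] 11.1
housBackL [827.7 434.4 157.3] 2.2
housBackR [890.5 222.3  75.2] 30.8
cabFL [554.3  75.1 146.1] 6.0
cabFR [ 577.2 -178.9  144. ] 5.9
cabBR [ 851.2 -155.9  162.8] 2.2
cabBL [828.7  98.1 151.2] 0.4
drawFL [363.8  54.2 133.1] 1.9
drawFR [ 385.9 -196.8  131.4] 1.9
lampTopBackR [ 553.5 -497.3  296. ] 21.6
[-2.46192601e+00  1.95026798e+00  1.25437605e-03] [[ 0.23 -0.97 -0.  ]
 [-0.97 -0.23  0.  ]
 [-0.   -0.   -1.  ]]
```

Run:
```python
from h import *
S,T=pickle.load(open("st0.pkl","rb"))
a=cv2.resize(T["bgr"][270:350,400:512],None,fx=5,fy=5,interpolation=cv2.INTER_CUBIC)
b=cv2.resize(S["bgr"][130:210,0:80],None,fx=5,fy=5,interpolation=cv2.INTER_CUBIC)
c=np.zeros((400,700,3),np.uint8)
cv2.imwrite("pics/grip.png",np.hstack([a,b])[:, :800+160][:, ::1] if 0 else cv2.resize(np.hstack([a,b]),None,fx=.8,fy=.8))
def t(x,y): return (x/4+140-.375,y/4+80-.375)
for k,p,z in [("flapFR",t(383,459),160),("flapFL",t(148,518),160),("housR",t(335,292),160),("housL",t(102,353),160),("housBL",t(32,84),160),("housBR",t(264,30),160),("hL",t(190,477),197),("hR",t(313,447),197),
 ("cFL",t(443,383),150),("cFR",t(723,352),150),("cBR",t(690,47),150),("cBL",t(408,79),150),("dFL",t(467,595),136),("dFR",t(745,565),136),("dFLin",t(470,588),136),("floorFL",t(484,584),82),("floorFR",t(722,558),82),("tin",t(323,590),62)]:
    print(k,onz(T,p,z)[0].round(1))
o=np.array([545,267,187.])
```

```text
flapFR [484.9 127.5 160. ]
flapFL [437.4 335.8 160. ]
housR [634.8 167.3 160. ]
housL [584.5 374.7 160. ]
housBL [827.6 434.6 160. ]
housBR [873.3 226.7 160. ]
hL [471.7 292.8 197. ]
hR [495.2 186.6 197. ]
cFL [552.2  72.6 150. ]
cFR [ 574.9 -180.2  150. ]
cBR [ 854.3 -159.   150. ]
cBL [829.2  98.2 150. ]
dFL [361.8  55.2 136. ]
dFR [ 382.8 -196.6  136. ]
dFLin [368.   52.3 136. ]
floorFL [368.9  37.8  82. ]
floorFR [ 387.9 -185.9   82. ]
tin [366.  189.3  62. ]
```

View pics/grip.png

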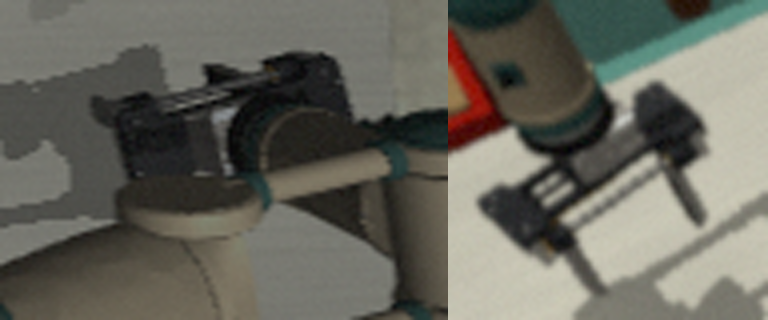

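```bash
cat >> h.py <<'E'
def down(a,tilt=0): # jaw axis at yaw a
    return (R.from_euler("z",a)*R.from_euler("x",np.pi)).as_rotvec()
def st(tag=""):
    print(tag,"t",round(arm.read_clock(),2),"tcp",np.round(arm.read_tcp_pos(),1),"F",np.round(arm.read_wrist_force(),1),"w",round(arm.read_gripper_width(),3),"q",np.round(arm.read_joint_positions(),2))
E
python3 - <<'E'
from h import *
S,T=pickle.load(open("st0.pkl","rb"))
print(tri(T,(194.5,178.3),S,(300.7,166.9)))
def t(x,y): return (x/4+140-.375,y/4+80-.375)
c,sz,an=cv2.minAreaRect(np.zeros((1,1,2),np.float32)) if 0 else ((194.53,178.26),0,82.4)
d=np.array([np.cos(np.radians(172.4)),np.sin(np.radians(172.4))])
L=onz(T,np.array(c)+d*22,187)[0];Rr=onz(T,np.array(c)-d*22,187)[0]
v=L-Rr; a=np.arctan2(-v[0],v[1]); print("yaw",a,np.linalg.norm(v), onz(T,t(127,406),187)-onz(T,t(316,384),187))
for az in (a,a+np.pi,a-np.pi):
  q=kinematics.inverse_kinematics([545,267,320],down(az)); print(az,q)
  q=kinematics.inverse_kinematics([463,-66,200],down(az)); print(az,q)
E
```

```text
(array([543.60372171, 268.67476499, 181.67418529]), np.float64(0.5636456922181691))
yaw 0.11226787450820165 152.62229815242026 [[-15.7146076  164.27359122   0.        ]]
0.11226787450820165 [ 3.40937227e-01  2.85776228e-01  1.13392220e+00 -4.44089210e-16
  1.72189423e+00  2.28669352e-01]
0.11226787450820165 [-2.90536658e-01  9.61113769e-02  1.66497669e+00 -4.44089210e-16
  1.38050459e+00 -4.02804532e-01]
3.2538605280979946 None
3.2538605280979946 None
-3.0293247790815916 None
-3.0293247790815916 None
```

Run:
```python
from h import *
p=arm.read_tcp_pos()
arm.movel([p[0],p[1],380],feed=400); st()
effector.set_gripper(0.6)
arm.goto([544,267,260],down(0.108)); st()
arm.movel([544,267,195],feed=200); st()
S=snap("scene","b1s");T=snap("top","b1t"); crop(S,240,110,380,215,5,"b1sc"); crop(T,140,130,260,230,6,"b1tc")
```

```text
t 0.88 tcp [ 131.5 -559.2  379.8] F [-0.1  0.1 -0.7] w 0.996 q [-1.46  0.24  1.06 -0.    1.84 -0.12]
 t 4.88 tcp [544.4 266.2 260.1] F [-0.1 -0.5 -0.4] w 0.599 q [ 0.34  0.29  1.27 -0.    1.58  0.23]
 t 5.36 tcp [544.4 266.7 195.3] F [0.4 0.1 0.5] w 0.601 q [ 0.34  0.31  1.39 -0.    1.44  0.23]
```

View pics/b1sc.png

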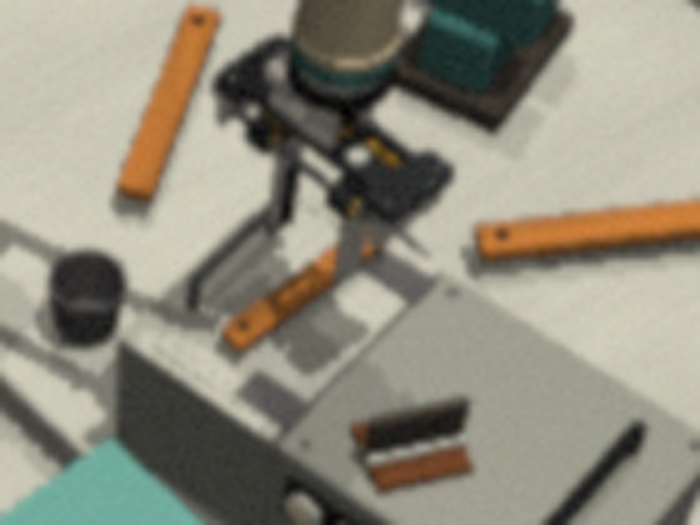

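View pics/b1tc.png

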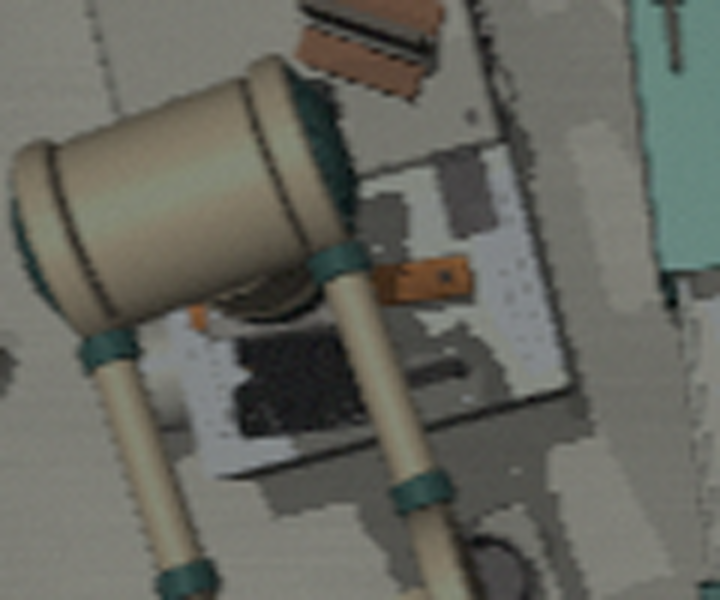

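Run:
```python
from h import *
print(arm.movel([544,267,164],feed=80,contact_N=6)); st()
effector.set_gripper(0.0); st("closed")
arm.movel([544,267,175],feed=60); st("lift")
arm.movel([544,267,290],feed=200); st("lift")
snap("scene","b2s")
```

```text
False
 t 5.99 tcp [544.2 267.1 164.2] F [-0.1 -0.1  0.2] w 0.601 q [ 0.34  0.33  1.45 -0.    1.37  0.23]
closed t 6.94 tcp [544. 267. 164.] F [ 0.  -0.1  0.4] w 0.005 q [ 0.34  0.33  1.45 -0.    1.37  0.23]
lift t 7.28 tcp [544.5 267.2 175.9] F [ 0.6 -0.  -0.6] w 0.0 q [ 0.34  0.32  1.43 -0.    1.39  0.23]
lift t 8.0 tcp [543.4 266.8 288.8] F [ 0.3 -0.  -1.7] w 0.007 q [0.34 0.29 1.21 0.   1.65 0.23]
```

View pics/b2s.png

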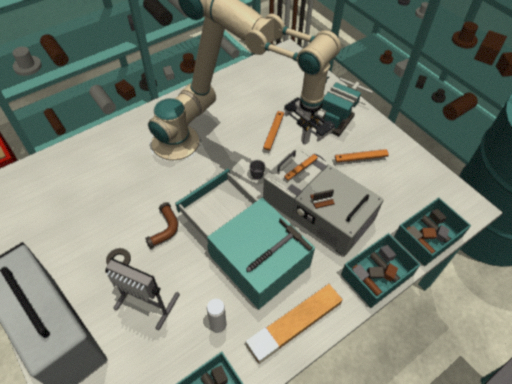

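Run:
```python
from h import *
S=snap("scene");T=snap("top","b2t")
for a in (-1,1):
  for w in (0,28,40): print(a,w,proj(S,[544+a*w*.994,267+a*w*.108,195]).round(1))
print(proj(S,[[544,267,187],[544,267,160]]),proj(T,[[544,267,187]]))
for n,I in(("T",T),("S",S)):
    h=cv2.cvtColor(I["bgr"],cv2.COLOR_BGR2HSV); m=cv2.inRange(h,(8,140,90),(20,255,255))
    cs,_=cv2.findContours(m,cv2.RETR_EXTERNAL,cv2.CHAIN_APPROX_NONE)
    for c in cs:
        if cv2.contourArea(c)>60: print(n,cv2.minAreaRect(c))
crop(S,240,80,400,200,5,"b2sc");
st()
```

```text
-1 0 [[300.7 165. ]]
-1 28 [[295.5 160.7]]
-1 40 [[293.3 158.9]]
1 0 [[300.7 165. ]]
1 28 [[305.9 169.3]]
1 40 [[308.2 171.2]]
[[300.48655833 166.30447224]
 [299.82478285 170.64819475]] [[194.71019897 178.01331517]]
T ((158.8873748779297, 273.95733642578125), (7.890137195587158, 36.39377212524414), 51.709835052490234)
T ((110.11383056640625, 178.26475524902344), (59.555694580078125, 8.101433753967285), 25.820993423461914)
S ((304.9932861328125, 314.7047424316406), (22.774648666381836, 76.51626586914062), 55.00798034667969)
S ((372.5000305175781, 285.5000305175781), (18.384777069091797, 4.242640495300293), 45.0)
S ((391.4000549316406, 270.70001220703125), (9.391485214233398, 9.838699340820312), 26.56505012512207)
S ((429.0, 232.0), (8.0, 12.0), 90.0)
S ((165.7411346435547, 226.37564086914062), (18.352886199951172, 38.61753463745117), 22.47943687438965)
S ((300.6589660644531, 166.7167510986328), (5.483553886413574, 37.41719436645508), 53.746158599853516)
S ((361.4215087890625, 155.332763671875), (6.367847919464111, 51.585411071777344), 83.2901611328125)
S ((273.2911071777344, 130.11090087890625), (6.318917274475098, 39.337486267089844), 20.85445785522461)
 t 8.15 tcp [543.1 266.7 288.1] F [-0.5 -0.8 -0.1] w 0.004 q [ 0.34  0.29  1.21 -0.    1.65  0.23]
```

View pics/b2sc.png

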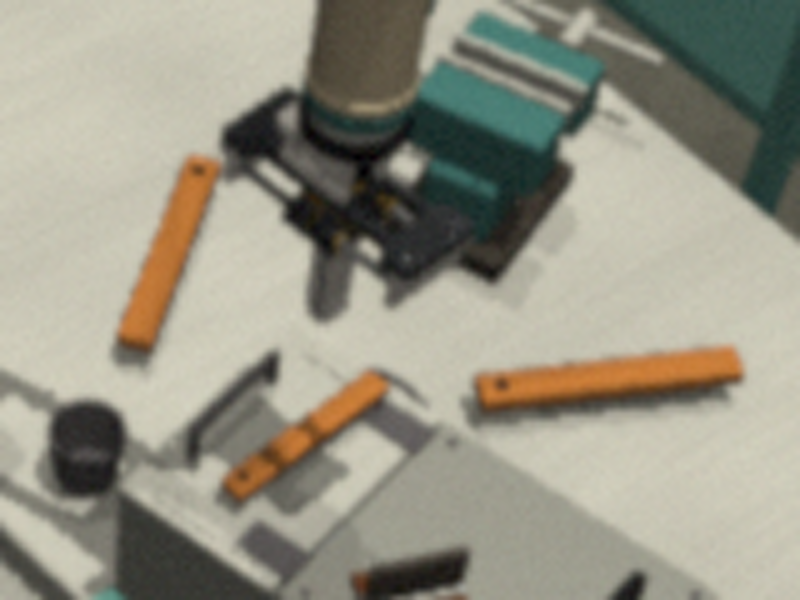

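Run:
```python
from h import *
S,T=pickle.load(open("st0.pkl","rb"))
p=[131.532,-559.8,171.2]
print("start",proj(S,p),proj(T,p)); 
Rm=R.from_rotvec([-2.46192601e+00,1.95026798e+00,0.00125]).as_matrix()
for s in(-1,1):
  q=np.array(p)+Rm[:,0]*s*52; print(proj(S,q),proj(S,q+[0,0,28]))
print("now",proj(S,[543.1,266.7,288.1]),proj(S,[543.1,266.7,316]))
crop(S,0,130,100,220,7,"g0")
```

```text
start [[ 52.43827298 199.2174129 ]] [[433.30747878 290.58449918]]
[[ 64.47776135 190.49454695]] [[ 61.98109786 186.02166653]]
[[ 40.05322573 208.19064362]] [[ 37.14004836 203.83669812]]
now [[302.89915843 148.90862678]] [[303.66869259 143.83613151]]
```

View pics/g0.png

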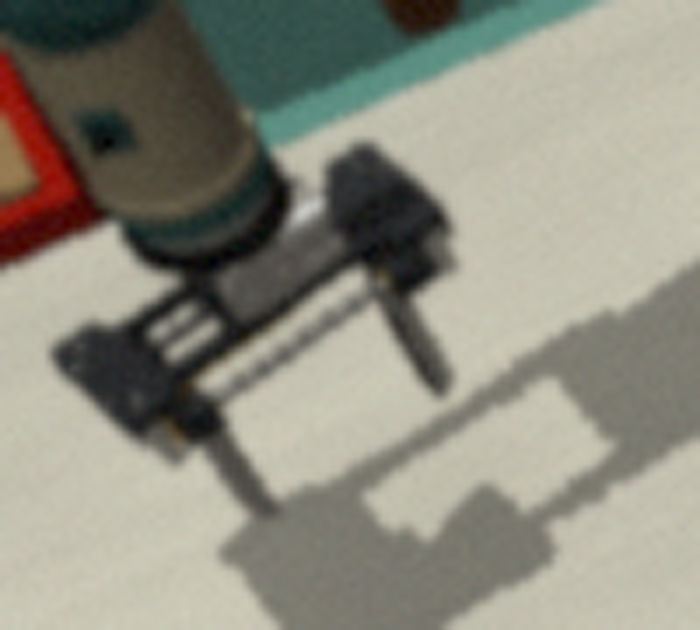

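Run:
```python
from h import *
S,T=pickle.load(open("st0.pkl","rb"))
crop(T,405,275,505,330,8,"g0t")
Rm=R.from_rotvec([-2.46192601e+00,1.95026798e+00,0.00125]).as_matrix()
p=np.array([131.532,-559.8,171.2])
for dz in(0,28):
  for s in(-1,1): print(dz,s,((proj(T,p+Rm[:,0]*s*52+[0,0,dz])-[405,275])*8).round(0))
```

```text
0 -1 [[113. 155.]]
0 1 [[339.  94.]]
28 -1 [[142. 170.]]
28 1 [[372. 107.]]
```

View pics/g0t.png

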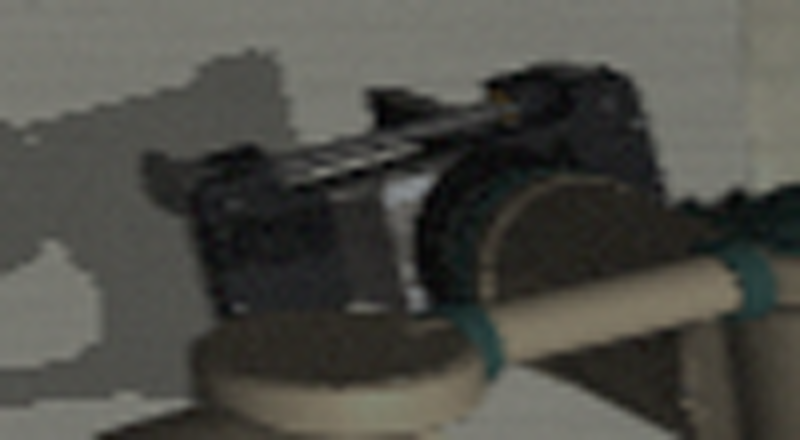

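Run:
```python
from h import *
effector.set_gripper(0.6)
arm.movel([544,267,165],feed=250)
print(arm.movel([544,267,115],feed=40,contact_N=4)); st("contact")
z=arm.read_tcp_pos()[2]
S=snap("scene"); crop(S,240,110,380,215,5,"b3sc")
```

```text
True
contact t 10.69 tcp [543.7 266.9 126. ] F [-1.   0.1  4.8] w 0.598 q [ 0.34  0.35  1.51 -0.    1.28  0.23]
```

View pics/b3sc.png

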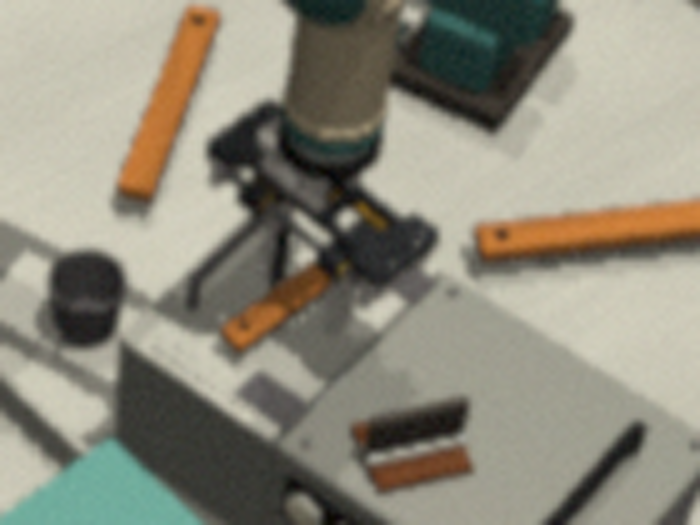

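Run:
```python
from h import *
arm.movel([544,267,130],feed=60); st()
effector.set_gripper(0.0); st("closed")
arm.movel([544,267,142],feed=60); st("lift")
w=arm.read_gripper_width()
if w>0.1:
    arm.movel([544,267,250],feed=200); st("lift")
snap("scene","b4s"); snap("top","b4t")
```

```text
t 10.99 tcp [544.1 267.1 129.9] F [-0.   0.5 -1.1] w 0.599 q [ 0.34  0.35  1.5  -0.    1.29  0.23]
closed t 11.6 tcp [543.8 267.  129.9] F [-0.1  0.1 -0.6] w 0.25 q [ 0.34  0.35  1.5  -0.    1.29  0.23]
lift t 11.95 tcp [544.6 267.2 142.8] F [-0.4 -0.2 -1.2] w 0.253 q [ 0.34  0.34  1.48 -0.    1.32  0.23]
lift t 12.64 tcp [543.3 266.7 248.8] F [-0.7 -0.1 -0.9] w 0.249 q [ 0.34  0.29  1.29 -0.    1.56  0.23]
```

View pics/b4s.png

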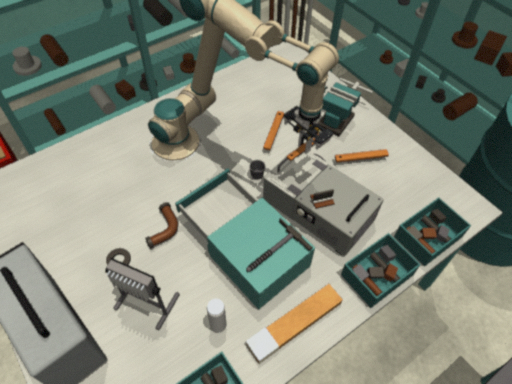

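View pics/b4t.png

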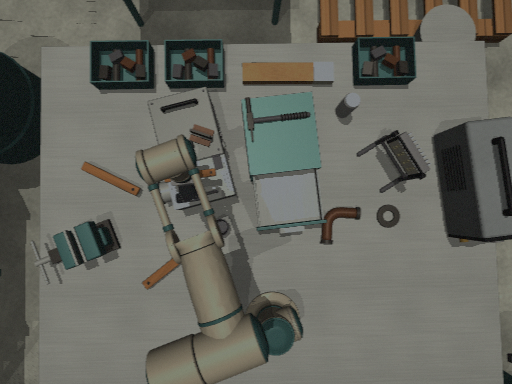

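Run:
```python
from h import *
arm.goto([463,-66,200],down(0.088)); st()
S=snap("scene","d1s");T=snap("top","d1t"); crop(S,160,120,320,240,5,"d1sc");crop(T,230,80,340,245,4,"d1tc")
```

```text
t 14.05 tcp [463.7 -65.4 200.2] F [-0.1  0.  -1.6] w 0.254 q [-0.29  0.1   1.66  0.    1.38 -0.38]
```

View pics/d1sc.png

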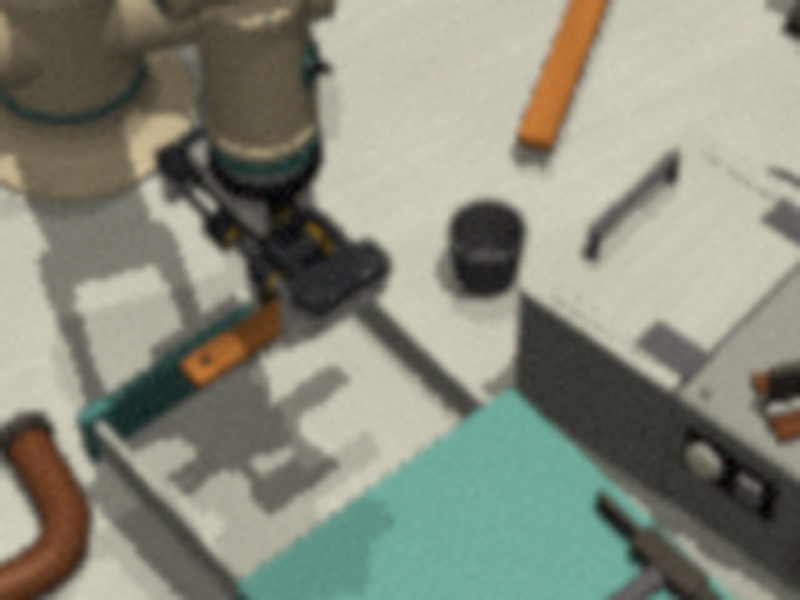

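View pics/d1tc.png

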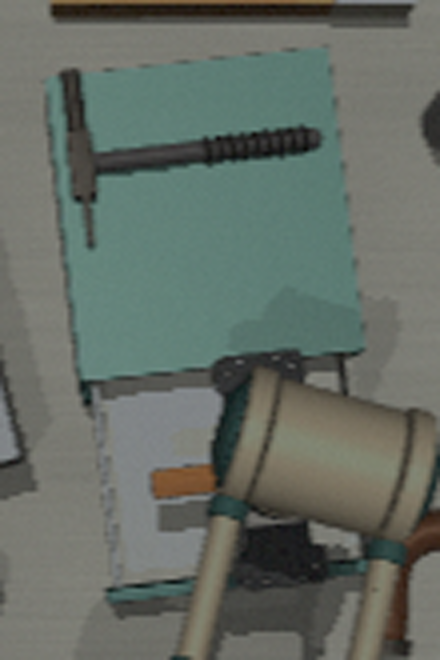

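Run:
```python
from h import *
print(onz(snap("top"),(268-.4,200.7-.4),255))
arm.movel([463,-66,75],feed=150); st()
print(arm.movel([463,-66,40],feed=25,contact_N=3)); st("contact")
S=snap("scene"); crop(S,160,120,320,240,5,"d2sc")
```

```text
[[459.41050395  18.55778734 255.        ]]
 t 15.18 tcp [463.8 -66.1  75.7] F [ 0.5  0.8 -1.3] w 0.248 q [-0.29  0.19  1.87 -0.    1.07 -0.38]
True
contact t 16.1 tcp [462.9 -65.9  51.7] F [-0.1  0.3  2.9] w 0.253 q [-0.29  0.22  1.91  0.    1.01 -0.38]
```

View pics/d2sc.png

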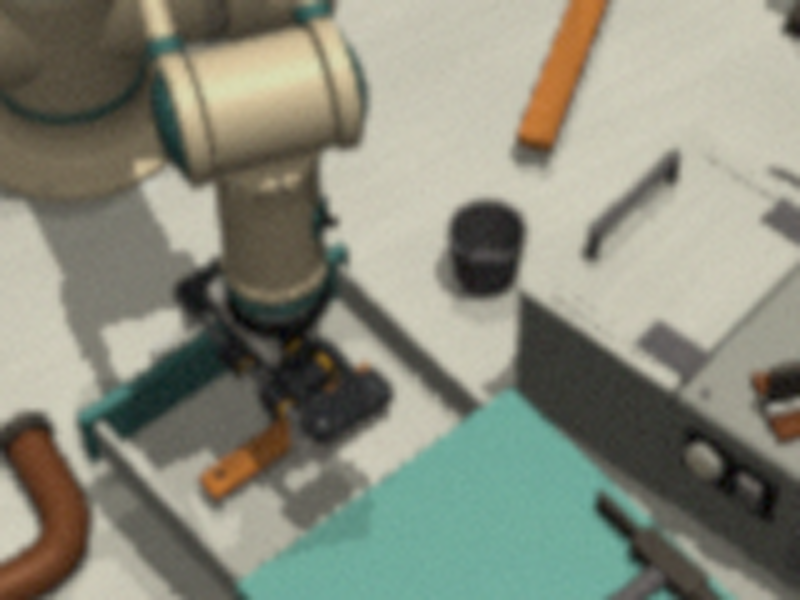

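Run:
```python
from h import *
effector.set_gripper(0.5); arm.dwell(0.2)
arm.movel([463,-66,200],feed=250); st()
S=snap("scene");T=snap("top"); crop(S,160,120,320,240,5,"d3sc")
hi=kinematics.inverse_kinematics
q=arm.read_joint_positions()
for z in (140,180):print(hi([483.5,239.7,z],down(.232)))
```

```text
t 17.66 tcp [462.1 -65.7 198.9] F [ 0.   0.7 -0. ] w 0.502 q [-0.29  0.1   1.67 -0.    1.38 -0.38]
[ 3.31292295e-01  2.42701813e-01  1.63138495e+00 -8.88178420e-16
  1.26750589e+00  9.92922951e-02]
[ 3.31292295e-01  2.17647929e-01  1.56353317e+00 -8.88178420e-16
  1.36041156e+00  9.92922951e-02]
```

View pics/d3sc.png

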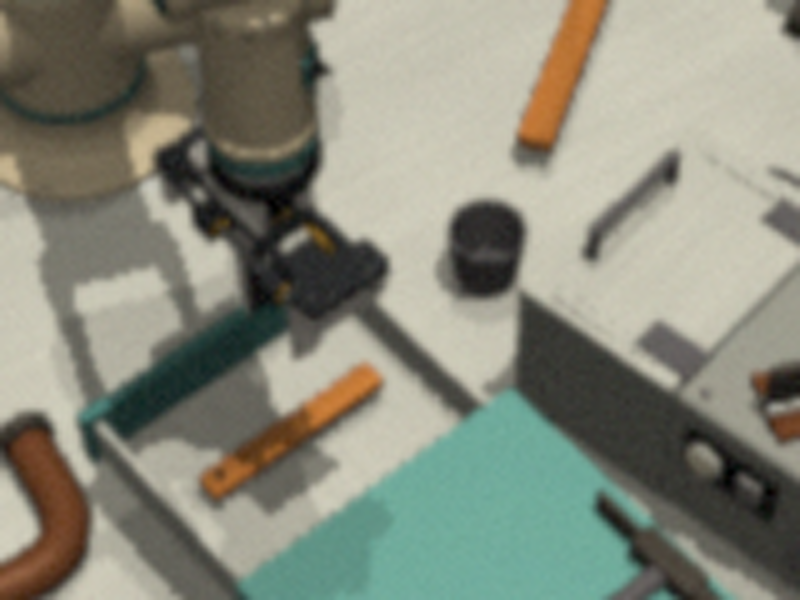

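```bash
cat >> h.py <<'E'
YE=0.232; OE=np.array([532.,251.5]); DZ=34
def E(x,y,z): # extractor local, TRUE height of fingertip -> reading coordinates
    c,s=np.cos(YE),np.sin(YE); return [OE[0]+c*x-s*y,OE[1]+s*x+c*y,z-DZ]
def bar(th,tip=13):
    x=73-123*np.cos(th)+34*np.sin(th); z=158+123*np.sin(th)+34*np.cos(th); return E(x,0,z-tip)
E
python3 - <<'E'
from h import *
arm.goto(E(-50,0,260),down(YE)); st()
arm.movel(E(-50,0,205),feed=200); st()
S=snap("scene");T=snap("top"); crop(S,240,110,380,215,5,"f1sc");crop(T,140,130,260,230,6,"f1tc")
E
```

```text
t 18.93 tcp [483.4 238.9 225.6] F [-0.6  0.5  0.2] w 0.499 q [ 0.33  0.2   1.48 -0.    1.47  0.1 ]
 t 19.36 tcp [483.6 238.9 171. ] F [-0.3 -0.2  0.1] w 0.502 q [ 0.33  0.22  1.58 -0.    1.34  0.1 ]
```

View pics/f1sc.png

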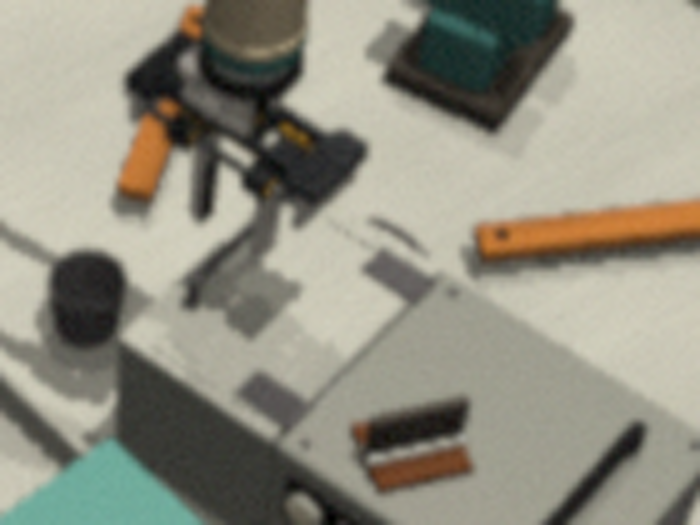

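View pics/f1tc.png

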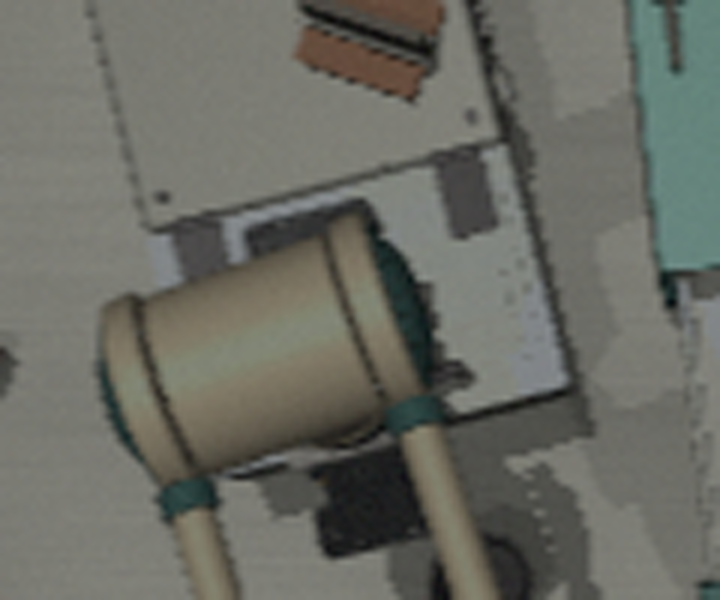

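Run:
```python
from h import *
print(arm.movel(bar(0),feed=80,contact_N=5)); st("at bar")
effector.set_gripper(0.0); st("closed")
S=snap("scene"); crop(S,240,110,380,215,5,"f2sc")
```

```text
False
at bar t 19.93 tcp [483.5 240.1 145.2] F [0.1 0.3 0. ] w 0.499 q [0.33 0.24 1.62 0.   1.28 0.1 ]
closed t 20.62 tcp [484.4 240.3 145.2] F [ 2.   0.3 -1.1] w 0.101 q [ 0.33  0.24  1.62 -0.    1.28  0.1 ]
```

View pics/f2sc.png

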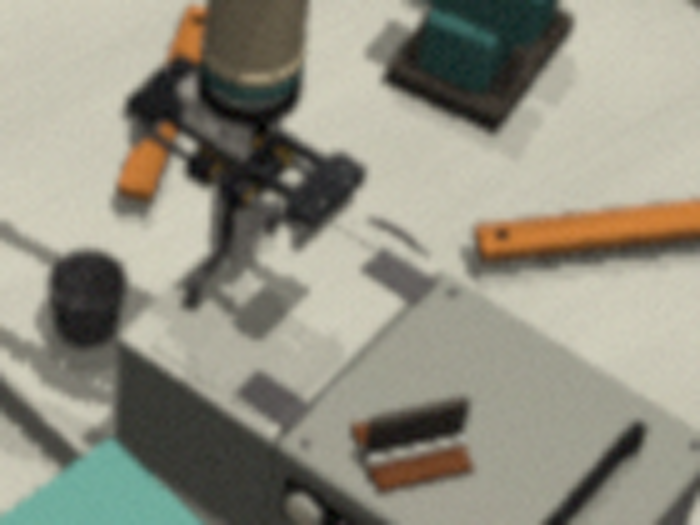

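```bash
sed -i 's/OE=np.array(\[532.,251.5\])/OE=np.array([533.2,251.8])/' h.py
python3 - <<'E'
from h import *
for th in np.linspace(0.2,1.4,7):
    arm.movel(bar(th),feed=120)
    F=np.linalg.norm(arm.read_wrist_force()); st(f"{th:.2f} |F|={F:.1f}")
    if F>30: break
S=snap("scene","f3s")
E
```

```text
0.20 |F|=1.1 t 21.03 tcp [492.9 242.3 168.9] F [-0.6 -0.1  0.9] w 0.095 q [0.33 0.24 1.56 0.   1.34 0.1 ]
0.40 |F|=6.0 t 21.39 tcp [505.4 245.3 190.4] F [-4.1 -1.3  4.2] w 0.096 q [0.33 0.25 1.5  0.   1.4  0.1 ]
0.60 |F|=10.4 t 21.75 tcp [521.5 249.2 209.1] F [-7.4 -2.2  6.9] w 0.095 q [0.33 0.26 1.43 0.   1.45 0.09]
0.80 |F|=15.5 t 22.11 tcp [541.3 254.  224.8] F [-9.9 -2.6 11.7] w 0.095 q [0.32 0.29 1.35 0.   1.5  0.09]
1.00 |F|=13.4 t 22.47 tcp [566.7 260.  235.7] F [-6.6 -1.1 11.7] w 0.095 q [0.32 0.32 1.28 0.   1.54 0.09]
1.20 |F|=9.0 t 22.82 tcp [593.3 266.3 240.3] F [-1.9  0.2  8.8] w 0.095 q [0.31 0.36 1.21 0.   1.56 0.08]
1.40 |F|=4.7 t 23.18 tcp [619.1 272.3 239.3] F [1.8 0.5 4.4] w 0.098 q [0.31 0.4  1.15 0.   1.58 0.08]
```

View pics/f3s.png

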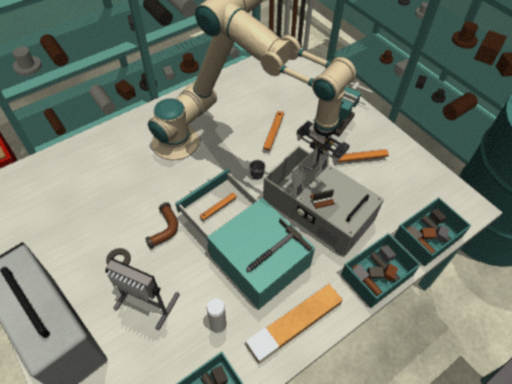

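Run:
```python
from h import *
for th in (1.5,1.62):
    arm.movel(bar(th),feed=120); st(th)
effector.set_gripper(0.2); st("rel")
p=np.array(arm.read_tcp_pos())
print(arm.movel([p[0],p[1],300],feed=200,contact_N=15)); st("up")
arm.movel(E(0,0,334),feed=300)
S=snap("scene","f4s");T=snap("top","f4t"); crop(S,240,110,380,215,5,"f4sc"); crop(T,140,80,260,230,5,"f4tc")
```

```text
1.5 t 23.49 tcp [630.3 274.9 237. ] F [1.4 0.6 4.1] w 0.1 q [0.31 0.43 1.12 0.   1.59 0.08]
1.62 t 23.77 tcp [645.  278.3 232.6] F [ 3.  -0.   3.3] w 0.091 q [ 0.31  0.45  1.09 -0.    1.6   0.08]
rel t 24.17 tcp [642.7 277.5 231.6] F [-0.3  0.   0.2] w 0.2 q [ 0.31  0.45  1.09 -0.    1.6   0.08]
False
up t 24.66 tcp [642.5 277.5 299.7] F [-0.7  0.1 -0.2] w 0.202 q [ 0.31  0.45  0.94 -0.    1.76  0.08]
```

View pics/f4sc.png

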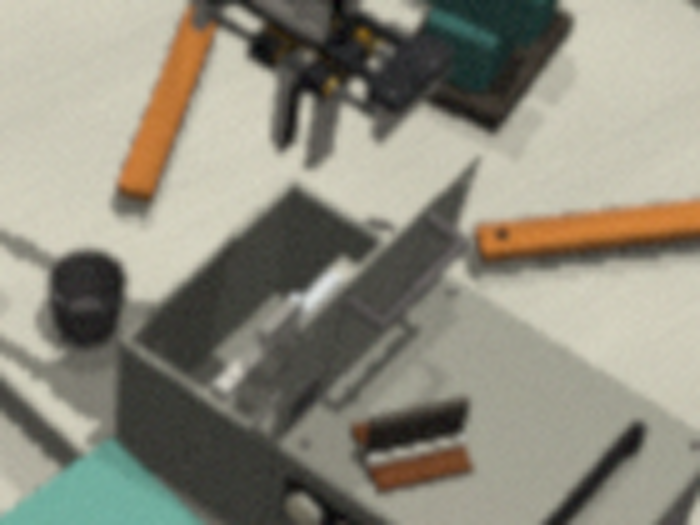

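View pics/f4tc.png

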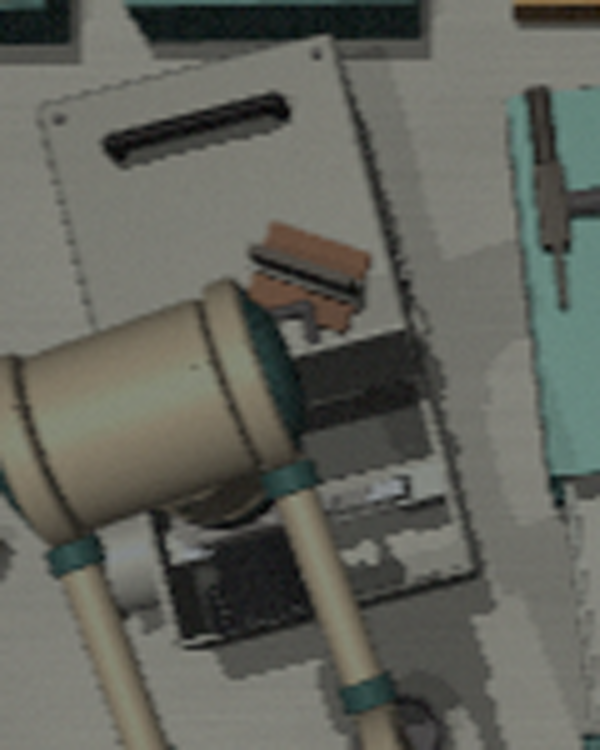

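Run:
```python
from h import *
effector.set_gripper(0.0)
arm.movel(E(25,0,262),feed=300); st()
print(arm.movel(E(100,0,262),feed=100,contact_N=25)); st("push")
arm.movel(E(0,0,262),feed=300)
arm.movel(E(-250,-100,300),feed=300); st()
S=snap("scene");T=snap("top"); crop(S,240,110,380,215,5,"f5sc"); crop(T,140,80,260,230,5,"f5tc"); pickle.dump((S,T),open("st5.pkl","wb"))
```

```text
t 26.16 tcp [556.9 257.3 227.5] F [0.7 0.  0.8] w 0.003 q [0.32 0.31 1.31 0.   1.52 0.09]
False
push t 27.06 tcp [631.4 275.  229. ] F [-0.4 -0.7  0.4] w 0.003 q [ 0.31  0.43  1.13 -0.    1.58  0.08]
 t 28.6 tcp [314.4  97.4 265.9] F [ 0.9  0.7 -0.2] w 0.004 q [ 0.09 -0.16  1.75  0.    1.55 -0.14]
```

View pics/f5sc.png

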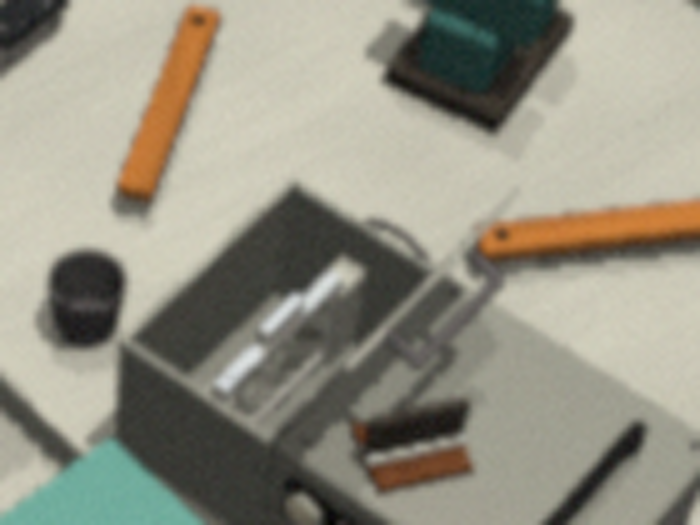

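View pics/f5tc.png

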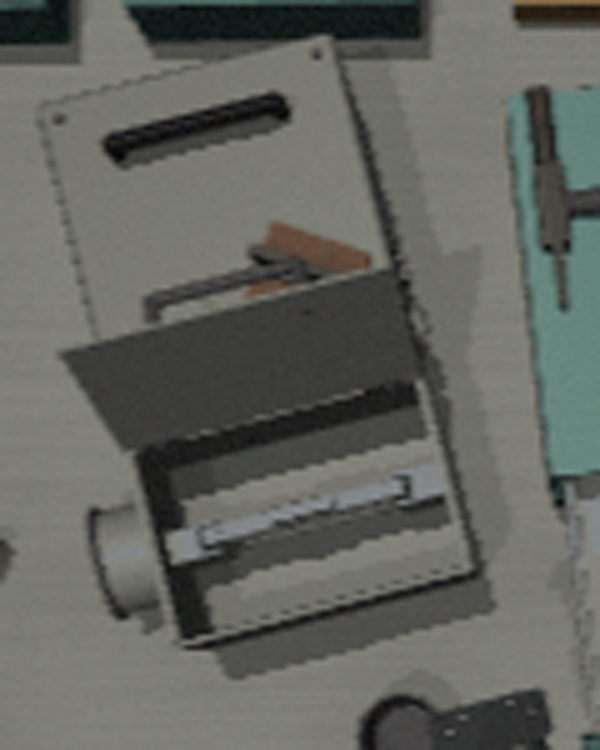

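Run:
```python
from h import *
S,T=pickle.load(open("st5.pkl","rb"))
crop(T,165,165,240,215,10,"p5t");crop(S,275,150,325,200,12,"p5s")
```

```text
(no output)
```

View pics/p5t.png

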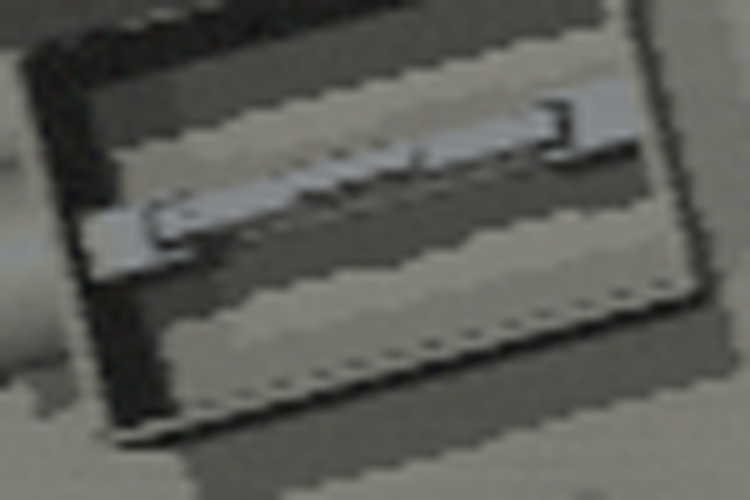

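View pics/p5s.png

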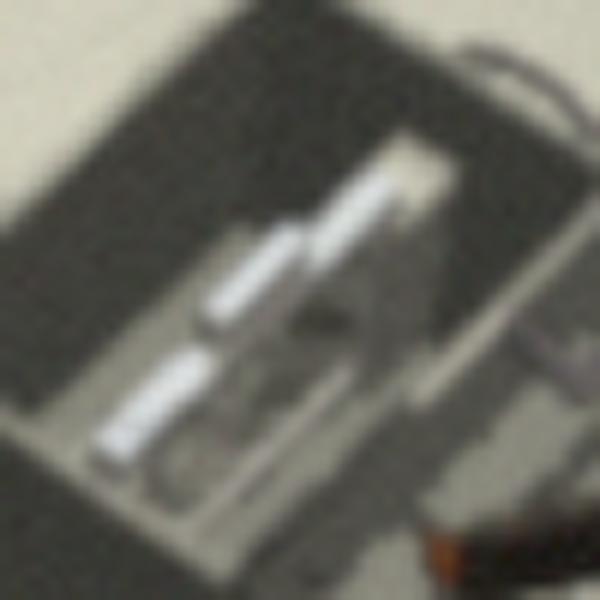

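Run:
```python
from h import *
S,T=pickle.load(open("st5.pkl","rb"))
print(tri(T,(200.25,180.85),S,(295.8,172.2)))
print(onz(T,(200.25,180.85),148),onz(T,(200.65,181.9),126),onz(S,(295.8,172.2),148))
L=onz(T,(165+16.5-.45,165+22.2-.45),126)[0];Q=onz(T,(165+55.8-.45,165+12.5-.45),126)[0]
print(L,Q,(L+Q)/2,np.linalg.norm(L-Q),np.arctan2(-(L-Q)[0],(L-Q)[1]))
# local
def loc(p): 
    d=np.array(p[:2])-OE;c,s=np.cos(YE),np.sin(YE);return [c*d[0]+s*d[1],-s*d[0]+c*d[1]]
print(loc((L+Q)/2),loc(onz(T,(200.25,180.85),148)[0]),loc(onz(S,(295.8,172.2),148)[0]))
# rim corners front
for p in [(120,435),(705,297)]: print(loc(onz(T,(165+p[0]/10-.45,165+p[1]/10-.45),156)[0]))
```

```text
(array([536.64877742, 252.55248133, 153.08924541]), np.float64(1.6577138085362424))
[[536.53877087 252.46178998 148.        ]] [[534.28929372 253.63409851 126.        ]] [[534.23072342 256.13933773 148.        ]]
[518.17089169 324.83111335 126.        ] [550.45460448 181.83238672 126.        ] [534.31274809 253.33175003 126.        ] 146.59766004174193 0.22203983449678627
[np.float64(1.4351225933425142), np.float64(1.2348642042297142)] [np.float64(3.4014818285250144), np.float64(-0.12360525473518869)] [np.float64(2.00082840602608), np.float64(3.9860918706104047)]
[np.float64(-70.03087617847818), np.float64(103.76816123813418)]
[np.float64(-74.70875373563372), np.float64(-108.80410367305817)]
```

Run:
```python
from h import *
S,T=pickle.load(open("st0.pkl","rb"))
crop(T,375,120,435,190,10,"l9t")
crop(S,100,240,185,330,8,"l9s")
```

```text
(no output)
```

View pics/l9t.png

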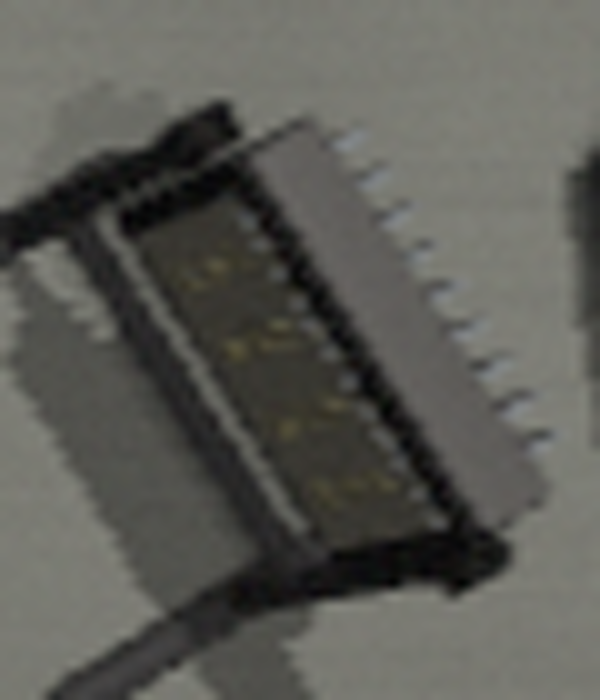

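View pics/l9s.png

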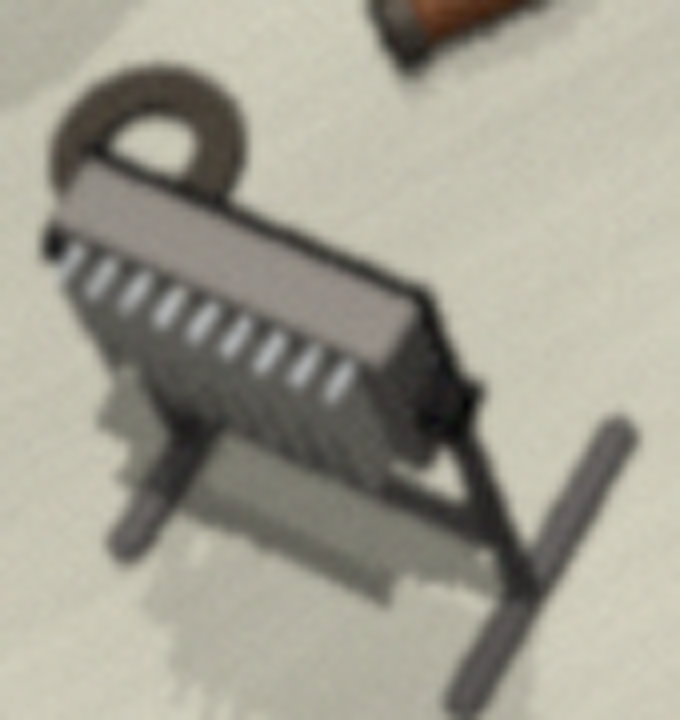

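Run:
```python
from h import *
S,T=pickle.load(open("st0.pkl","rb"))
t=lambda x,y:(375+x/10-.45,120+y/10-.45)
s=lambda x,y:(100+x/8-.44,240+y/8-.44)
bl,br=onz(T,[t(130,232),t(318,550)],169); tl,tr=onz(T,[t(232,195),t(437,525)],261)
print(bl,br,tl,tr)
for a,b in((bl,br),(tl,tr)):
    d=b-a;n=np.array([-d[1],d[0]]); print("mid",(a+b)/2,"len",np.linalg.norm(d),"yaw x",np.arctan2(d[0],-d[1]) if 0 else np.arctan2(n[1],n[0]))
for nm,a,b in [("top back -y",t(545,495),s(55,222)),("top back +y",t(310,118),s(378,365)),("top front -y",t(497,525),s(90,160)),("top front +y",t(250,152),s(412,303)),
  ]:
    print(nm,*tri(T,a,S,b))
# feet end points on bench (z~8) : 
for p in [(50,695)]: print("foot",onz(T,t(*p),10))
l=lambda x,y:(320+x/5-.4,110+y/5-.4)
print("feet front",onz(T,[l(190,222),l(308,405)],10))
print("feet scene (r front, r back, l back)",onz(S,[s(625,430),s(465,695),s(125,550)],10))
```

```text
[ 657.43889308 -420.78927988  169.        ] [ 541.85700318 -483.54899719  169.        ] [ 654.44534389 -422.14272263  261.        ] [ 542.20134977 -486.22955922  261.        ]
mid [ 599.64794813 -452.16913853  169.        ] len 131.52169170685735 yaw x -1.0733516214666712
mid [ 598.32334683 -454.18614092  261.        ] len 129.25106127607512 yaw x -1.05200347625646
top back -y [ 551.32257973 -519.77067775  266.65909058] 1.3652123478989877
top back +y [ 677.99720428 -446.44373236  269.85994164] 1.0844718376253337
top front -y [ 541.00130905 -497.96991239  277.26482161] 2.231574287675852
top front +y [ 665.86887641 -424.2201752   274.7606382 ] 1.875382952880288
foot [[ 498.9264756  -439.14822482   10.        ]]
feet front [[ 640.2916798  -356.97661357   10.        ]
 [ 492.64106596 -445.47498332   10.        ]]
feet scene (r front, r back, l back) [[ 639.97639488 -355.42869336   10.        ]
 [ 704.03763482 -471.23825114   10.        ]
 [ 561.38691241 -560.10484005   10.        ]]
```

Run:
```python
from h import *
effector.set_gripper(0.5)
arm.goto(E(2,1,230),down(0.226)); st()
arm.movel(E(2,1,165),feed=200)
print(arm.movel(E(2,1,129),feed=60,contact_N=5)); st("down")
S=snap("scene");crop(S,240,110,380,215,5,"p6sc")
```

```text
t 30.64 tcp [534.4 252.6 196.6] F [ 0.7 -0.2  0.4] w 0.502 q [ 0.32  0.29  1.42 -0.    1.43  0.1 ]
False
down t 31.87 tcp [535.1 253.3  94.9] F [-0.2 -0.1 -0.3] w 0.499 q [0.32 0.35 1.59 0.   1.2  0.1 ]
```

View pics/p6sc.png

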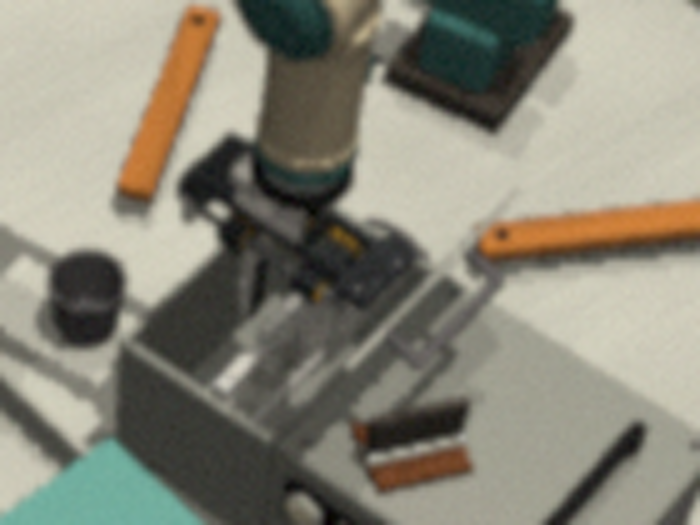

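Run:
```python
from h import *
effector.set_gripper(0.0); st("closed")
w=arm.read_gripper_width()
if w>0.07:
    arm.movel(E(2,1,145),feed=50); st("lift")
    p=E(2,1,329); print(arm.movel(p,feed=120,contact_N=20)); st("up")
S=snap("scene","p7s");T=snap("top","p7t");crop(S,240,80,400,200,5,"p7sc")
```

```text
closed t 32.58 tcp [534.8 253.2  95. ] F [-0.1  0.9  2. ] w 0.108 q [0.32 0.35 1.59 0.   1.2  0.1 ]
lift t 33.05 tcp [535.1 253.3 111.3] F [-0.2 -0.5 -2.6] w 0.101 q [ 0.32  0.34  1.56 -0.    1.24  0.1 ]
False
up t 34.73 tcp [534.5 253.1 294.2] F [-0.4 -0.1 -2.8] w 0.104 q [ 0.32  0.26  1.23 -0.    1.65  0.1 ]
```

View pics/p7sc.png

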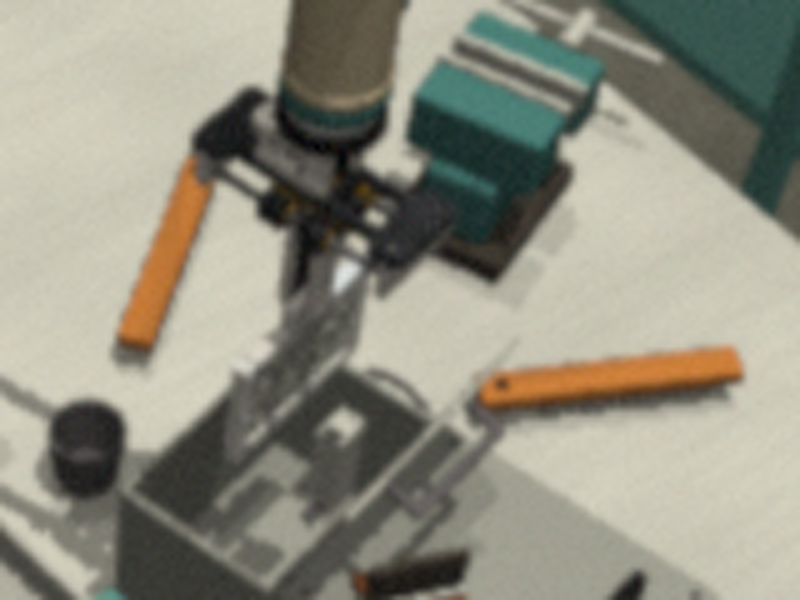

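Run:
```python
from h import *
print(kinematics.inverse_kinematics([524.4,-323.1,290],down(-1.05)))
arm.goto([490,-263,310],down(-1.05)); st()
arm.movel([524.4,-323.1,236],feed=120); st()
arm.dwell(0.3)
S=snap("scene","e1s");T=snap("top","e1t");pickle.dump((S,T),open("st8.pkl","wb"));crop(S,60,130,220,290,5,"e1sc");crop(T,310,110,450,250,5,"e1tc")
```

```text
[-6.65109479e-01  3.01941312e-01  1.18137460e+00 -4.44089210e-16
  1.65827674e+00  3.84890521e-01]
 t 36.71 tcp [ 490.5 -262.1  310. ] F [-0.1  0.4 -2.5] w 0.107 q [-0.62  0.2   1.27  0.    1.67  0.43]
 t 37.7 tcp [ 524.6 -323.   236.6] F [ 1.2 -0.3 -2. ] w 0.105 q [-0.67  0.31  1.29  0.    1.54  0.38]
```

View pics/e1s.png

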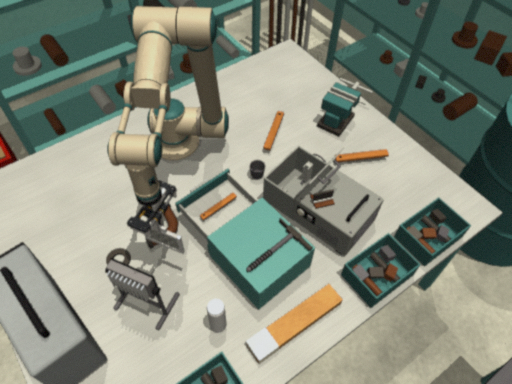

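View pics/e1sc.png

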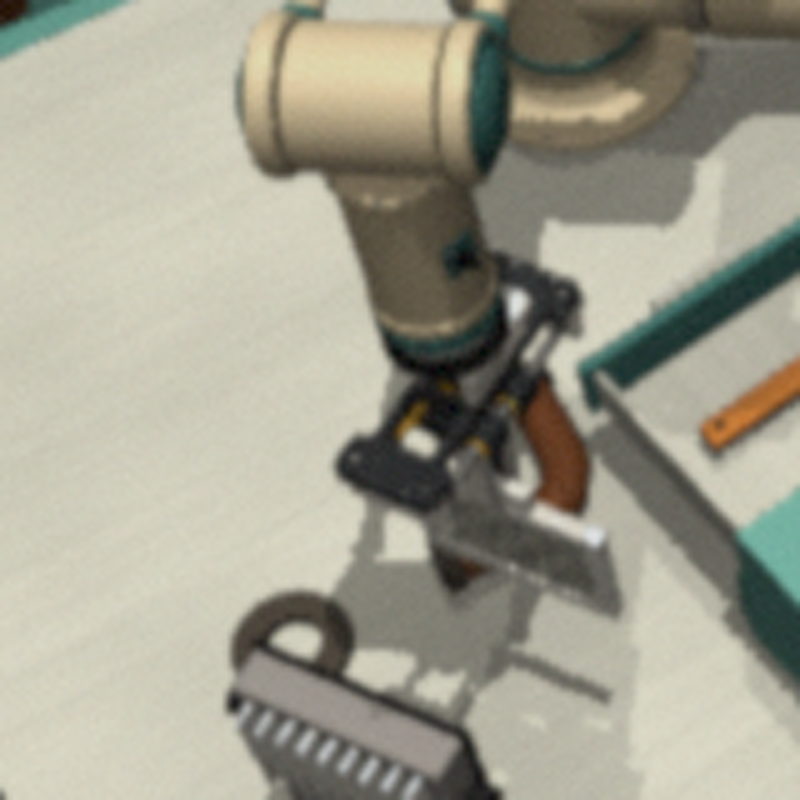

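View pics/e1tc.png

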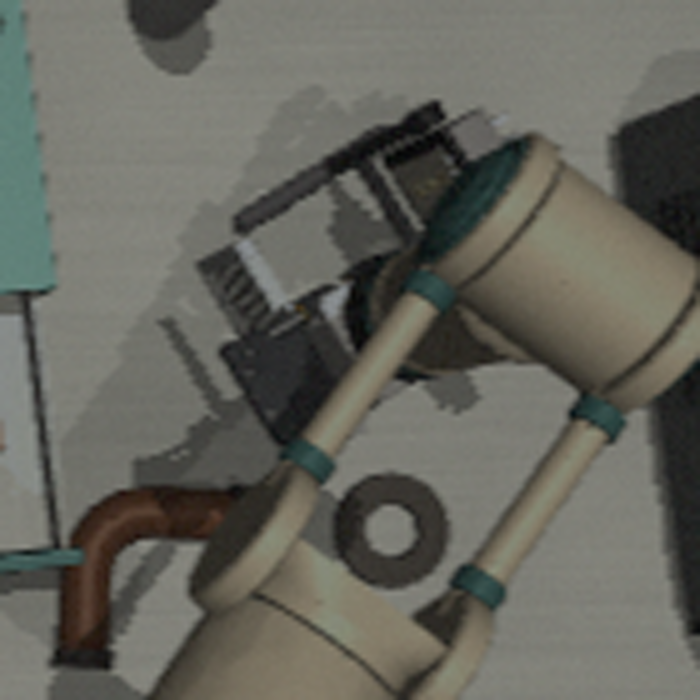

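Run:
```python
from h import *
S,T=pickle.load(open("st8.pkl","rb"))
C=np.array([524.4,-323.1,215]);u=np.array([.8674,.4976,0])
for dz in(52,-52): print(dz,proj(S,C+u*75+[0,0,dz]).round(1),proj(T,C+u*75+[0,0,dz]).round(1))
s=lambda x,y:(60+x/5-.4,130+y/5-.4); t=lambda x,y:(310+x/5-.4,110+y/5-.4)
print("top+y",tri(T,t(240,245),S,s(603,541)), C+u*75+[0,0,52]); print("bot+y",tri(T,t(203,264),S,s(615,612)),C+u*75-[0,0,52])
a,b=onz(T,[t(240,242),t(275,308)],267); d=a-b; print("yaw of plate normal",np.arctan2(-d[0],d[1]))
a,b=onz(S,[s(500,487),s(600,540)],267); d=b-a; print("yaw",np.arctan2(-d[0],d[1]))
crop(S,135,195,215,265,10,"e2s")
```

```text
52 [[178.7 237.4]] [[358.5 158.9]]
-52 [[182.4 252.7]] [[350.3 162.6]]
top+y (array([ 591.45632047, -282.76329422,  264.57867347]), np.float64(1.7885218780471959)) [ 589.455 -285.78   267.   ]
bot+y (array([ 589.68391844, -284.52309584,  166.80251361]), np.float64(0.2675721593378496)) [ 589.455 -285.78   163.   ]
yaw of plate normal -1.1170285123800217
yaw -1.1427392361693194
```

View pics/e2s.png

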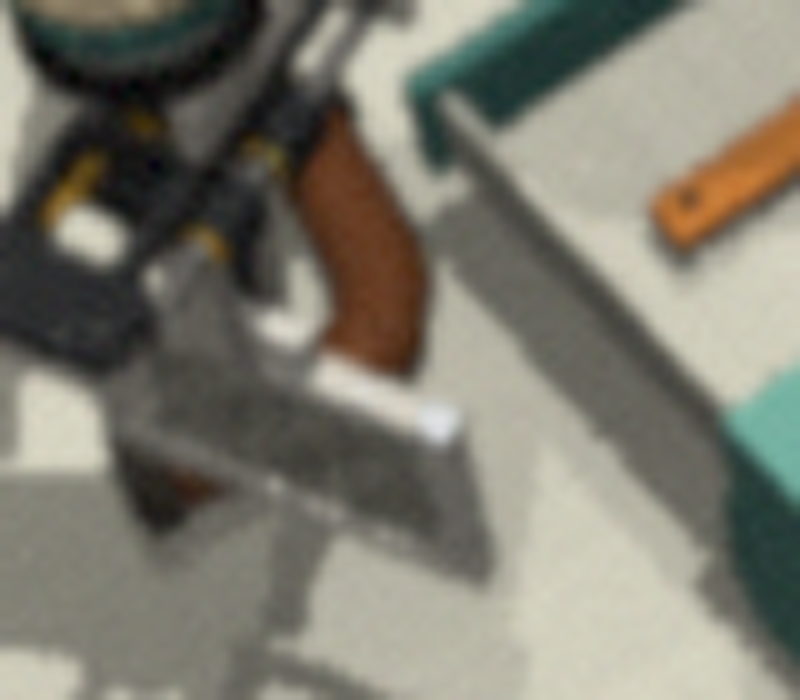

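Run:
```python
from h import *
arm.dwell(0.5); st(); print(np.abs(arm.read_qvel()).max())
arm.sign_off(); st()
```

```text
t 38.6 tcp [ 524.4 -323.1  236. ] F [-0.   0.3 -2.7] w 0.107 q [-0.67  0.31  1.29 -0.    1.53  0.38]
0.002044309774750902
the job is handed in; nothing more can be done
the job is handed in; nothing more can be done
```

The job is done and was handed in at about 38.6 s. The brush lies in the drawer and the flap leans back open. The plate is held upright in front of the lamp lens.

- **Brush:** My first grasp closed above the brush without touching it. Feeling for the flap showed the real fingertips sit about 34 mm above the reported TCP height, and I corrected for that from then on. After that I set the brush on the drawer floor by contact, within 1 mm of the expected height. The later pictures show it lying flat there.
- **Flap:** I lifted it by its handle to just past upright, with at most about 16 N at the wrist. Then I pushed it back to roughly 1.9 rad, an estimate from where the fingers stopped pushing. The pictures show it leaning back.
- **Plate:** It came straight up out of its guides and read 10 mm between the fingers, the tab's thickness, with about 2.7 N of load at the wrist.
- **Final pose:** I aimed for 150 mm in front of the lens. Two plate corners measured from both cameras agreed with the planned pose to about 5 mm.
- **Squareness to the lamp:** The plate's edges in the pictures suggest it is turned about 0.07–0.09 rad from the planned direction. That disagrees slightly with the arm reading but is inside the 0.26 limit.
- **Steadiness and bystanders:** The arm was at rest before hand-in (under 0.003 rad/s), and the other items looked unmoved in the last pictures, though I did not measure them.

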